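# Scrub the jar, then open the safety cap of the cleaner jug

### The job

Get the pint jar ready for a soak: take the bottle brush from its cup, scrub the inside of the jar with three full strokes (down to the bottom and back up by about 7 cm), and let go of the brush standing in the jar with its head at the bottom. Then open the cleaner jug: press its push-and-turn cap down, twist it counter-clockwise while pressed, and lift it off. Finish still holding the cap level about 5 cm straight above the jug's mouth, with jar and jug standing where they were and the other things on the counter left alone.

Things in the scene. Friction and masses are not known exactly. Their poses are not given: they have to be found in the camera images.
- brush: bottle brush, loose, 70 g, 210 mm long, standing upright at first, bristles down, in the brush cup. Origin: centre of the flat bristle end; z along the shaft to the handle. Round bristle head 34 mm wide from z = 0 to 80 mm (hard in contact), 8 mm wire to 115 mm, round wooden handle 18 mm wide from 115 to 210 mm, its end free from above. Let go in the jar, it stands or leans on the rim.
- brush_cup: white ceramic cup fixed to the counter that holds the brush: 65 mm high, 60 mm wide at the foot, mouth 44 mm inside; its inner floor is 5 mm above the counter. Origin: centre of the underside, z up.
- jar: open clear glass pint jar, loose, about 340 g, standing upright: 120 mm high, 84 mm wide, mouth 71 mm inside, inner floor 6 mm above the counter. Origin: centre of the underside, z up.
- jug: white plastic cleaner jug with a loop handle, loose, 1.6 kg (stays standing while its cap is pressed and twisted): body 110 (x) by 85 (y) mm, 125 mm high, shoulder narrowing to a 30 mm neck at 160 mm; the handle stands out to 83 mm on its -x side, below the shoulder. Origin: centre of the underside, z up through the middle of the neck. Its yaw varies.
- mouth (a point): centre of the jug's open mouth, 193 mm above the jug's underside; jug axes. A springy seal disc stands 7 mm above it.
- cap: black round ribbed push-and-turn cap of the jug, loose, 30 g, 53 mm wide, 30 mm high, open below. Origin: centre of its lower rim, z up. Locked on the jug this lies 176 mm above the jug's underside and 16 mm above the foot of the neck, cap and jug having the same yaw. Gripped firmly by its sides from above, the grip carries the press and the twist.
- cap_top (a point): centre of the cap's top, 30 mm above its rim; cap axes. Bayonet lock under a spring: the cap turns no more than some 6 degrees and cannot rise until pressed down 4 mm or more (stop at about 7 mm; spring 4 N at first, 12 N at the stop). Pressed, it turns counter-clockwise seen from above, and lifts straight off once turned 45 to 135 degrees from locked (90 is best; then comes a stop).
- jar_lid: bystander: steel twist lid of the jar lying on the counter beyond it, 84 mm wide, 15 mm high; origin centre of the underside
- flowerpot: bystander: terracotta flowerpot, 108 mm wide, 100 mm high; origin centre of the underside
- mug: bystander: mug 80 mm wide, 92 mm high, handle on its +y side; origin centre of the underside
- trowel: bystander: yellow plastic trowel lying along its x, 300 mm long, 75 mm wide, 26 mm high; origin on the counter under its middle
There are look-alikes about, which are no part of the job. There is more than one size of the brush; the one meant has the size given above.

How it is judged:
By the outcome, as a careful person would: the job done as asked, in the order asked, and still so for the second after the job is handed in, while the arm keeps its last pose, push and grip.
It also fails if it takes over 61 s, if anything falls off the work surface, if the arm or the gripper's body presses on something with over 40 N, if the wrist force passes 120 N, or if a joint passes its speed limit or range.

### The arm

A 6-joint arm with a two-finger parallel gripper is mounted at the origin on the work surface. World frame = base frame: x ahead of the robot, y to its left, z up, the work surface at z = 0. Lengths are in m, angles in rad, forces in N, time in s.
With the tool pointing down it reaches from about 0.375 to 0.975 m from the base axis. Payload 3.8 kg.
Tool frame: the origin (TCP) lies midway between the tips of the shut fingers; the grasp point (between the pads) lies 19 mm behind it; z points along the fingers, y is the line along which they close (so a half turn about z gives the same grasp; the last joint's range is limited). The gripper opens to 88 mm and grips with 3 to 60 N. Pads are 18 mm wide; open, the fingers measure 123 mm over their backs; the gripper's body (75 mm by 187 mm) begins 45 mm behind the grasp point.
Start: joints at [1.111, 0.264, 1.604, -0, 1.274, -0.037], TCP at [0.277, 0.616, 0.239] pointing down, gripper open.
Joint ranges: [-2.63, 2.63], [-0.94, 2.18], [0.31, 2.57], [-1.31, 4.45], [0, 2.66], [-2.55, 2.55]. Speed limits (rad/s): [2.57, 2.57, 3.14, 3.14, 3.14, 3.14].

### API

Orientations are given as a rotation vector (axis times angle).
In Python, from cell import manip, inverse_kinematics, cams, order gives the robot as it stands. Calls block until the motion is done:
- manip.move_pose(position, orientation): joint-space move of the TCP to a pose.
- manip.move_linear(position, rate=0.15, rot=None): straight line of the TCP; rot=None keeps the orientation; rate is the mean speed in m/s.
- manip.set_joints(angles): joint-space move.
- manip.set_gripper(opening, force=None): finger opening in m; force is the grip in N (None keeps the last); returns when the fingers have stopped.
- manip.dwell(seconds).
- inverse_kinematics(position, orientation): joint angles nearest the present ones, or None.
- manip.state(): the state.
- cams.capture(name): name is "scene" or "top" or "wrist"; returns a dict with "image" (384x512x3 uint8, blue, green, red), "z_map" (384x512 float32, m along the optical axis (not along the pixel's ray), 0 where there is no reading), "intrinsics" (3x3 intrinsics, pixels), "position" and "orientation" of the camera in the world; the wrist camera has in their place "T_tool_cam" (4x4, takes a point from camera to tool coordinates, whose origin is the TCP and whose axes are the flange's). Camera axes: x right, y down, z forward; pixel columns grow to the right and rows downward; lengths in m; the calibration is good to about 2 mm. A picture is of the moment at which its call begins: read the wrist's pose just before it.
A pose or a line that the arm cannot do raises manip.IKError and nothing moves.
- order.close_job(): hands the job in; it is judged then, once.
The state is a dict: "clock": time; "joint_pos": joint angles; "joint_velocities": joint speeds; "tau": joint torques, N m; "tool_pos": TCP position; "tcp_rot": TCP orientation; "contact_force": force on the tool from outside, world axes, zero at the start; "moment": the same for the moment, N m; "gripper_width": finger opening in m; "grasp_force": force on a finger pad.
Only numpy, scipy, OpenCV 4.12 (cv2) and the standard library are available. Lean on these libraries where they do the work, as an engineer would, in place of code of your own. Each camera call takes 0.05 s, during which the arm holds its last target. There are 200 camera calls.

## Working session

There is one attempt and no reset: what is moved stays moved. The work goes in short steps, each a Python script; the robot and the scene stay as the last script left them, time stands still between calls to the robot, and variables do not carry over. Pictures are saved under pics/ and viewed, at most 10 in all, crops included, and the job is handed in when it is done.

```bash
ls; mkdir -p pics
python3 - <<'E'
from cell import manip,cams
import cv2,numpy as np,pickle
d={n:cams.capture(n) for n in("scene","top")}
pickle.dump(d,open('c.pkl','wb'))
for n in d:
    cv2.imwrite(f'pics/{n}0.png',cv2.resize(d[n]['image'],(800,600),interpolation=cv2.INTER_CUBIC)); print(n,d[n]['position'],d[n]['orientation'],d[n]['intrinsics'])
print(manip.state())
E
```

```text
pics
scene [1.14711087 0.31887268 1.01038982] [-1.31649692 -2.33359039  0.86816193] [[422.23856291   0.         255.2299591 ]
 [  0.         422.23856291 183.08813579]
 [  0.           0.           1.        ]]
top [ 0.36187294 -0.09193646  1.2098604 ] [-2.0901866   2.15029594 -0.18022327] [[347.02717223   0.         257.23222553]
 [  0.         347.02717223 194.12085119]
 [  0.           0.           1.        ]]
{'clock': 0.1, 'joint_pos': array([ 1.11110129e+00,  2.64702489e-01,  1.60521786e+00, -2.24953669e-05,
        1.27371485e+00, -3.68717635e-02]), 'joint_velocities': array([-0.00079985, -0.00183487,  0.00032985,  0.00017195,  0.00192829,
       -0.00074803]), 'tau': array([-1.41062192e-04, -5.03621149e+01, -3.58071649e+01,  7.30293081e-02,
        2.34688015e-02, -2.96011092e-05]), 'tool_pos': array([0.27668431, 0.61498599, 0.23750646]), 'tcp_rot': array([-0.65912137, -3.07117748,  0.00311787]), 'contact_force': array([0.15926269, 1.42366854, 0.14078463]), 'moment': array([-0.02336156, -0.02032824,  0.03978516]), 'grasp_force': 0.0, 'gripper_width': 0.08840079669005216}
```

View pics/scene0.png

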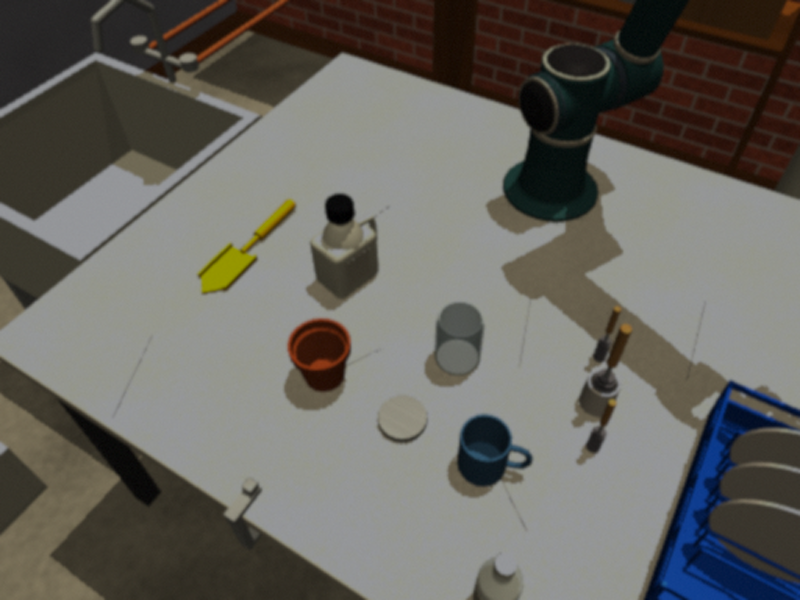

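View pics/top0.png

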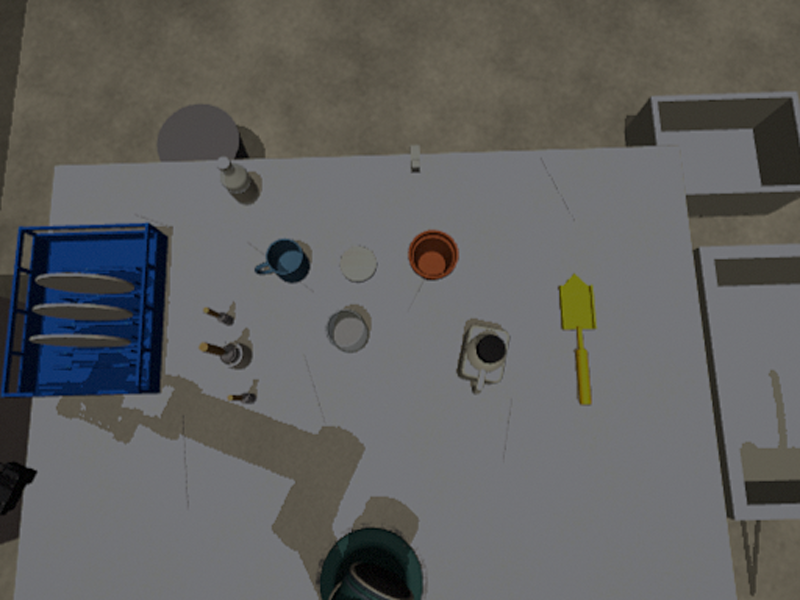

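The scene picture shows three brushes: one in the white cup (handle (622,340), cup (600,390)), and two smaller ones beside it at (608,335) and (602,428). The one in the cup fits, being larger and standing in the cup. I'll confirm it in a crop and measure from the depth maps.

```bash
cat > h.py <<'E'
import numpy as np,cv2,pickle
from scipy.spatial.transform import Rotation as R
def cloud(d,T=None):
    z=d['z_map'];K=d['intrinsics'];v,u=np.indices(z.shape)
    p=np.stack([(u-K[0,2])/K[0,0]*z,(v-K[1,2])/K[1,1]*z,z],-1)
    if T is None: Rm=R.from_rotvec(d['orientation']).as_matrix();t=d['position']
    else: Rm,t=T[:3,:3],T[:3,3]
    p=p@Rm.T+t; p[z==0]=np.nan; return p
def down(yaw): # tool z down; tool y (closing) at world angle yaw
    y=np.array([np.cos(yaw),np.sin(yaw),0]);z=np.array([0,0,-1.]);x=np.cross(y,z)
    return R.from_matrix(np.stack([x,y,z],1)).as_rotvec()
def circ(P):
    A=np.c_[2*P[:,:2],np.ones(len(P))];c=np.linalg.lstsq(A,(P[:,:2]**2).sum(1),rcond=None)[0]
    return c[:2],np.sqrt(c[2]+c[0]**2+c[1]**2)
E
python3 - <<'E'
from h import *
d=pickle.load(open('c.pkl','rb'))
boxes={'top':dict(brush=(195,335,250,375),b2=(195,300,240,330),b3=(222,385,262,410),jar=(320,300,380,360),jug=(450,310,515,400),pot=(400,225,465,285),mug=(250,235,315,285),lid=(335,240,382,285),trowel=(555,270,600,410)),
'scene':dict(brush=(575,320,640,420),jar=(430,300,490,380),jug=(305,190,385,300))}
for n in boxes:
    P=cloud(d[n])
    for k,(a,b,c,e) in boxes[n].items():
        s=.64;q=P[int(b*s):int(e*s),int(a*s):int(c*s)].reshape(-1,3);q=q[np.isfinite(q[:,0])]
        o=q[q[:,2]>.008]
        print(n,k,len(q),len(o),'tablez',np.median(q[q[:,2]<.012][:,2]).round(4), 'min',o.min(0).round(3),'max',o.max(0).round(3))
        if k in('brush','b2','b3','jar','jug'):
            for lo in np.arange(0.01,.23,.02):
                w=o[(o[:,2]>=lo)&(o[:,2]<lo+.02)]
                if len(w)>2: print('   z',lo.round(2),len(w),w.mean(0).round(3),w[:,:2].min(0).round(3),w[:,:2].max(0).round(3))
im=d['scene']['image'];t=d['top']['image']
a=cv2.resize(im[190:300,360:430],(382,600),interpolation=cv2.INTER_CUBIC)
b=cv2.resize(t[190:265,120:172],(416,600),interpolation=cv2.INTER_CUBIC)
cv2.imwrite('pics/crop1.png',np.hstack([a,b]))
E
```

```text
top brush 931 367 tablez -0.0004 min [0.446 0.259 0.009] max [0.501 0.311 0.217]
   z 0.01 41 [0.469 0.274 0.021] [0.446 0.259] [0.501 0.307]
   z 0.03 50 [0.47  0.272 0.042] [0.448 0.26 ] [0.501 0.306]
   z 0.05 103 [0.472 0.281 0.061] [0.447 0.26 ] [0.5   0.311]
   z 0.07 75 [0.473 0.283 0.081] [0.459 0.271] [0.495 0.303]
   z 0.09 3 [0.475 0.285 0.101] [0.473 0.284] [0.477 0.285]
   z 0.11 4 [0.474 0.281 0.127] [0.467 0.279] [0.48  0.283]
   z 0.13 16 [0.473 0.282 0.139] [0.466 0.279] [0.483 0.29 ]
   z 0.15 12 [0.473 0.281 0.16 ] [0.467 0.279] [0.483 0.286]
   z 0.17 17 [0.472 0.282 0.179] [0.466 0.279] [0.481 0.289]
   z 0.19 16 [0.473 0.282 0.201] [0.466 0.278] [0.481 0.289]
   z 0.21 29 [0.475 0.287 0.214] [0.468 0.28 ] [0.483 0.294]
top b2 550 97 tablez -0.0006 min [0.545 0.301 0.014] max [0.568 0.322 0.146]
   z 0.01 12 [0.553 0.306 0.021] [0.546 0.301] [0.565 0.314]
   z 0.03 24 [0.556 0.308 0.042] [0.545 0.302] [0.568 0.322]
   z 0.05 20 [0.555 0.312 0.055] [0.549 0.305] [0.563 0.321]
   z 0.07 5 [0.556 0.31  0.085] [0.551 0.308] [0.561 0.313]
   z 0.09 10 [0.555 0.31  0.1
[... 3575 characters left out ...]
191  0.209]
   z 0.01 150 [ 0.486 -0.221  0.021] [ 0.419 -0.291] [ 0.519 -0.191]
   z 0.03 178 [ 0.487 -0.221  0.041] [ 0.42  -0.296] [ 0.52  -0.193]
   z 0.05 169 [ 0.484 -0.22   0.06 ] [ 0.382 -0.294] [ 0.52  -0.192]
   z 0.07 193 [ 0.485 -0.221  0.08 ] [ 0.384 -0.29 ] [ 0.522 -0.192]
   z 0.09 223 [ 0.478 -0.22   0.1  ] [ 0.382 -0.292] [ 0.519 -0.192]
   z 0.11 447 [ 0.474 -0.231  0.121] [ 0.387 -0.293] [ 0.521 -0.194]
   z 0.13 228 [ 0.471 -0.231  0.139] [ 0.4   -0.275] [ 0.498 -0.206]
   z 0.15 102 [ 0.469 -0.235  0.156] [ 0.44  -0.265] [ 0.485 -0.217]
   z 0.17 69 [ 0.475 -0.232  0.183] [ 0.452 -0.264] [ 0.486 -0.217]
   z 0.19 251 [ 0.463 -0.24   0.203] [ 0.434 -0.27 ] [ 0.487 -0.217]
```

View pics/crop1.png

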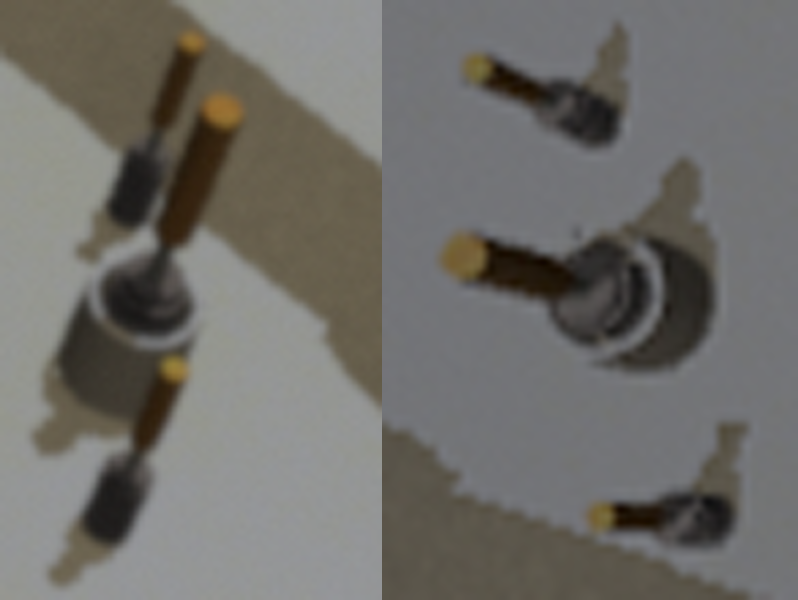

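The crop confirms it: the middle brush, in the white cup, is the big one. Its handle end is at z ≈ 0.215, which matches 5 + 210 mm, while the two strays reach only about 0.145. Next I pick it up, taking a wrist view of the jar on the way.

Run:
```python
from h import *
from cell import manip,cams,inverse_kinematics as ik
for p in([.476,.2885,.30],[.4585,-.2445,.30]):
    for a in range(-180,180,30):
        q=ik(p,down(np.deg2rad(a))); print(a,None if q is None else np.round(q,2))
manip.set_gripper(.06,20)
def go(p,yaw,opn=None): manip.move_pose(p,down(yaw))
q={a:ik([.476,.2885,.30],down(a)) for a in(np.pi/2,-np.pi/2)}
yaw=min((a for a in q if q[a] is not None),key=lambda a:abs(q[a][5]))
go([.476,.2885,.30],yaw)
s=manip.state();w=cams.capture('wrist')
T=np.eye(4);T[:3,:3]=R.from_rotvec(s['tcp_rot']).as_matrix();T[:3,3]=s['tool_pos']
P=cloud(w,T@w['T_tool_cam']).reshape(-1,3)
m=(P[:,2]>.2)&(P[:,2]<.225)&(np.hypot(P[:,0]-.476,P[:,1]-.2885)<.03)
Q=P[m];print('top',len(Q),Q.min(0),Q.max(0))
cv2.imwrite('pics/w1.png',w['image']);print(yaw,s['tool_pos'],s['clock'],s['contact_force'])
```

```text
-180 None
-150 None
-120 None
-90 [ 0.5   0.01  1.78 -0.    1.35  2.07]
-60 [ 0.5   0.01  1.78 -0.    1.35  1.55]
-30 [0.5  0.01 1.78 0.   1.35 1.02]
0 [ 0.5   0.01  1.78 -0.    1.35  0.5 ]
30 [ 0.5   0.01  1.78  0.    1.35 -0.02]
60 [ 0.5   0.01  1.78 -0.    1.35 -0.55]
90 [ 0.5   0.01  1.78 -0.    1.35 -1.07]
120 [ 0.5   0.01  1.78  0.    1.35 -1.59]
150 [ 0.5   0.01  1.78  0.    1.35 -2.12]
-180 None
-150 [-0.54 -0.07  1.85  0.    1.36  2.08]
-120 [-0.54 -0.07  1.85 -0.    1.36  1.56]
-90 [-0.54 -0.07  1.85 -0.    1.36  1.03]
-60 [-0.54 -0.07  1.85 -0.    1.36  0.51]
-30 [-0.54 -0.07  1.85  0.    1.36 -0.01]
0 [-0.54 -0.07  1.85 -0.    1.36 -0.54]
30 [-0.54 -0.07  1.85 -0.    1.36 -1.06]
60 [-0.54 -0.07  1.85  0.    1.36 -1.59]
90 [-0.54 -0.07  1.85  0.    1.36 -2.11]
120 None
150 None
top 377 [0.46673498 0.27846699 0.20003931] [0.48451014 0.29557557 0.21710303]
1.5707963267948966 [0.47577083 0.2890973  0.29983206] 2.125 [-0.51179977 -0.44137413  0.71740855]
```

Run:
```python
from h import *
from cell import manip,cams
p=np.array([.4756,.2875])
manip.move_linear([*p,.171],.15); manip.set_gripper(.0,25); 
s=manip.state();print(s['gripper_width'],s['grasp_force'],s['tool_pos'],s['contact_force'])
manip.move_linear([*p,.36],.15)
s=manip.state();print(s['gripper_width'],s['grasp_force'],s['contact_force'])
j=np.array([.5175,.0385]); manip.move_linear([*j,.36],.2)
s=manip.state();w=cams.capture('wrist')
T=np.eye(4);T[:3,:3]=R.from_rotvec(s['tcp_rot']).as_matrix();T[:3,3]=s['tool_pos']
P=cloud(w,T@w['T_tool_cam']).reshape(-1,3);np.save('P.npy',P)
m=(P[:,2]>.105)&(P[:,2]<.13)&(np.hypot(P[:,0]-j[0],P[:,1]-j[1])<.06)
Q=P[m];print('rim',len(Q),Q.min(0),Q.max(0),circ(Q))
t=cams.capture('scene');Pt=cloud(t).reshape(-1,3)
m=(np.hypot(Pt[:,0]-j[0],Pt[:,1]-j[1])<.03)&(Pt[:,2]>.135)&(Pt[:,2]<.34);print('brush low',Pt[m][:,2].min())
for lo in np.arange(.14,.34,.02):
    B=Pt[m&(Pt[:,2]>=lo)&(Pt[:,2]<lo+.02)]
    if len(B): print(lo.round(2),len(B),B[:,:2].min(0).round(3),B[:,:2].max(0).round(3))
a=cv2.resize(w['image'],(400,300));b=cv2.resize(t['image'][100:280,220:460],(400,300))
cv2.imwrite('pics/w2.png',np.hstack([a,b]));print(s['clock'],s['contact_force'])
```

```text
0.017619015957196584 24.99749382957816 [0.47561127 0.28751383 0.17102679] [-0.2774139   0.3804144   0.71667868]
0.017252762495067936 24.99737234786153 [ 0.56253014 -0.17514398 -0.53813544]
rim 449 [ 0.47955222 -0.00222658  0.10502687] [0.54744005 0.07504097 0.12217696] (array([0.51741769, 0.03655533]), np.float64(0.03675292643435103))
brush low 0.19137124946263806
0.18 32 [0.51  0.029] [0.536 0.058]
0.2 78 [0.511 0.026] [0.536 0.058]
0.22 61 [0.514 0.025] [0.536 0.058]
0.24 70 [0.509 0.027] [0.536 0.058]
0.26 142 [0.503 0.025] [0.536 0.058]
0.28 21 [0.515 0.038] [0.523 0.045]
0.3 26 [0.517 0.032] [0.528 0.049]
0.32 49 [0.515 0.035] [0.527 0.05 ]
6.725 [-0.2516578  -0.40156403 -0.61016727]
```

View pics/w2.png

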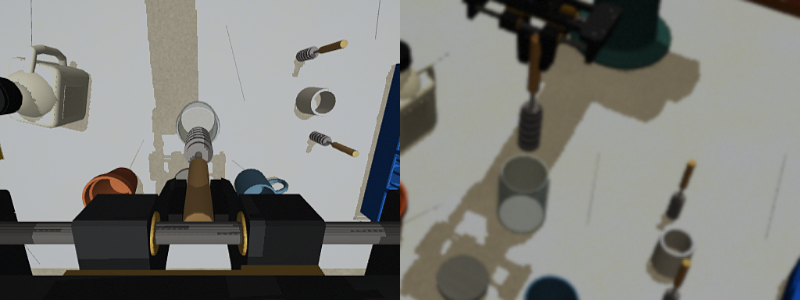

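The wrist view (left) shows the jar at (197,122) directly under the held brush, and the scene view (right) shows the brush hanging plumb above the jar at (525,195). Next: the scrub.

Run:
```python
from h import *
from cell import manip,cams
j=[.5174,.0375]
def L(z,r):
    manip.move_linear([*j,z],r); s=manip.state(); print(round(z,4),s['tool_pos'].round(4),s['contact_force'].round(2),round(s['gripper_width'],4))
L(.25,.15)
for i in range(3):
    L(.1717,.1); manip.dwell(.1); L(.2437,.1)
L(.1717,.08)
manip.dwell(.2); manip.set_gripper(.045); manip.dwell(.3)
L(.30,.12); 
s=manip.state();print(s['clock'])
w=cams.capture('scene'); Pt=cloud(w).reshape(-1,3)
m=(np.hypot(Pt[:,0]-j[0],Pt[:,1]-j[1])<.06)&(Pt[:,2]<.25)
for lo in np.arange(.12,.23,.02):
    B=Pt[m&(Pt[:,2]>=lo)&(Pt[:,2]<lo+.02)]
    if len(B): print(lo.round(2),len(B),B.min(0).round(3),B.max(0).round(3))
J=Pt[m&(Pt[:,2]>.02)&(Pt[:,2]<.1)];print('jar',J.min(0),J.max(0))
cv2.imwrite('pics/s3.png',cv2.resize(w['image'][100:280,220:460],(640,480)))
```

```text
0.25 [0.518  0.0376 0.251 ] [-0.76  0.7  -0.55] 0.0174
0.1717 [0.5173 0.0375 0.1718] [-1.95 -0.16  1.95] 0.0176
0.2437 [0.517  0.0375 0.243 ] [ 0.31  0.22 -1.47] 0.0173
0.1717 [0.5171 0.0375 0.1716] [-1.3  -0.14  2.8 ] 0.0171
0.2437 [0.517  0.0375 0.243 ] [-0.21  0.28 -1.3 ] 0.0174
0.1717 [0.5169 0.0375 0.1714] [-2.03  0.48  1.01] 0.0171
0.2437 [0.517  0.0375 0.243 ] [-0.92 -0.95 -0.8 ] 0.0171
0.1717 [0.5177 0.0375 0.1718] [-0.35 -0.49 -0.36] 0.0173
0.3 [0.5168 0.0375 0.2989] [ 0.31  0.57 -0.37] 0.0449
16.6167
0.12 53 [0.483 0.003 0.12 ] [0.555 0.078 0.139]
0.14 32 [0.517 0.031 0.14 ] [0.526 0.048 0.16 ]
0.16 33 [0.514 0.035 0.161] [0.527 0.048 0.179]
0.18 37 [0.516 0.029 0.18 ] [0.526 0.049 0.198]
0.2 57 [0.508 0.032 0.2  ] [0.527 0.049 0.218]
0.22 1 [0.517 0.036 0.221] [0.517 0.036 0.221]
jar [4.76673846e-01 7.09878381e-05 2.00045559e-02] [0.56151936 0.08309713 0.09992122]
```

View pics/s3.png

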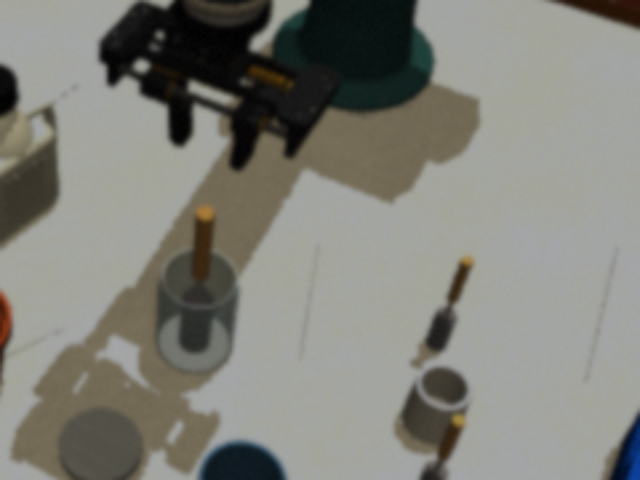

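The brush stands upright on the jar floor, handle end at (205,213), and the jar hasn't moved. Next I go above the cap and measure it with the wrist camera.

Run:
```python
from h import *
from cell import manip,cams
y=np.deg2rad(-90)
manip.set_gripper(.085); manip.move_pose([.4585,-.2445,.34],down(y))
s=manip.state();w=cams.capture('wrist')
T=np.eye(4);T[:3,:3]=R.from_rotvec(s['tcp_rot']).as_matrix();T[:3,3]=s['tool_pos']
P=cloud(w,T@w['T_tool_cam']).reshape(-1,3)
m=(P[:,2]>.198)&(P[:,2]<.215)&(np.hypot(P[:,0]-.4585,P[:,1]+.2445)<.04)
Q=P[m];print('cap',len(Q),Q.min(0),Q.max(0),(Q.min(0)+Q.max(0))/2,np.median(Q[:,2]),s['clock'],s['tool_pos'],s['joint_pos'],s['gripper_width'])
```

```text
cap 1915 [ 0.43336058 -0.27349973  0.19813596] [ 0.4842437  -0.22059385  0.2079177 ] [ 0.45880214 -0.24704679  0.20302683] 0.20564373639435768 19.6 [ 0.4585788  -0.24425346  0.33992208] [-5.37429758e-01 -8.05874897e-02  1.79414397e+00  1.18027160e-04
  1.42819022e+00  1.03255487e+00] 0.08489468846248902
```

Run:
```python
from h import *
from cell import manip
c=[.4588,-.2455]; y=np.deg2rad(-90)
def st(n): s=manip.state(); print(n,round(s['clock'],1),s['tool_pos'].round(4),s['contact_force'].round(1),s['moment'].round(2),round(s['gripper_width'],4),round(s['grasp_force'],1)); return s
manip.move_pose([*c,.25],down(y)); manip.move_linear([*c,.175],.1); st('at')
manip.set_gripper(.0,10); st('grip10')
manip.set_gripper(.0,50); manip.dwell(.2); st('grip50')
manip.move_linear([*c,.170],.03); st('p5')
for z in(.169,.1685):
    manip.move_linear([*c,z],.03); manip.dwell(.15); st(z)
```

```text
at 21.0 [ 0.4593 -0.2458  0.1758] [-0.1 -1.   0.4] [0.08 0.14 0.  ] 0.0851 0.0
grip10 21.6 [ 0.4589 -0.2456  0.1752] [-0.  -0.6  1. ] [ 0.    0.15 -0.01] 0.0521 10.0
grip50 22.0 [ 0.4589 -0.2456  0.1752] [-0.2  0.7  2.7] [ 0.07  0.21 -0.  ] 0.0512 50.0
p5 22.3 [ 0.4591 -0.2457  0.1711] [-2.5  2.   7.3] [0.21 0.57 0.01] 0.0513 50.0
0.169 22.7 [ 0.4591 -0.2457  0.1703] [-3.4  2.1  9.1] [ 0.23  0.63 -0.  ] 0.0517 50.0
0.1685 23.1 [ 0.4591 -0.2457  0.17  ] [-3.1  1.7  9.8] [ 0.28  0.59 -0.05] 0.0518 50.0
```

Run:
```python
from h import *
from cell import manip
c=[.4588,-.2455]
def st(n): s=manip.state(); print(n,round(s['clock'],1),s['tool_pos'].round(4),s['contact_force'].round(1),s['moment'].round(2),round(s['gripper_width'],4),round(s['joint_pos'][5],3)); return s
manip.move_linear([*c,.1675],.03); st('p')
for a in range(10,91,10):
    manip.move_pose([*c,.1675],down(np.deg2rad(-90+a))); s=st(a)
    if abs(s['moment'][2])>1.2: print('stall');break
```

```text
p 23.4 [ 0.4591 -0.2457  0.1691] [-3.3  2.2 10.5] [0.27 0.74 0.04] 0.0517 1.032
10 23.7 [ 0.4598 -0.246   0.1695] [-1.9  1.  10.5] [0.16 0.47 0.06] 0.0515 0.857
20 24.0 [ 0.4602 -0.2462  0.1697] [-0.7  0.9 10.6] [0.14 0.26 0.01] 0.0515 0.682
30 24.2 [ 0.4604 -0.2463  0.1697] [ 0.1  0.3 10.5] [0.11 0.25 0.09] 0.0516 0.508
40 24.5 [ 0.4605 -0.2463  0.1698] [1.  0.8 9.7] [0.11 0.23 0.06] 0.0513 0.333
50 24.8 [ 0.4604 -0.2461  0.1697] [-0.7  1.4  9.5] [0.06 0.19 0.03] 0.0518 0.158
60 25.1 [ 0.4603 -0.246   0.1696] [-0.8  1.5  9.9] [0.19 0.29 0.03] 0.0513 -0.016
70 25.4 [ 0.4602 -0.246   0.1696] [-0.2  1.8 10.8] [0.19 0.27 0.06] 0.0513 -0.191
80 25.7 [ 0.4599 -0.2457  0.1695] [-1.5  1.5 10.2] [0.31 0.31 0.06] 0.0514 -0.365
90 26.0 [ 0.46   -0.2458  0.1695] [-1.8  1.6 10.7] [0.25 0.33 0.07] 0.0515 -0.54
```

Run:
```python
from h import *
from cell import manip,cams
c=[.4588,-.2455]
def st(n): s=manip.state(); print(n,round(s['clock'],1),s['tool_pos'].round(4),s['contact_force'].round(1),s['moment'].round(2),round(s['gripper_width'],4)); return s
ok=True
for z in(.175,.178,.182,.188):
    manip.move_linear([*c,z],.04); s=st(z)
    if s['contact_force'][2]<-5: ok=False;print('STUCK');break
if ok: manip.move_linear([*c,.242],.08); manip.dwell(.5); st('up')
t=cams.capture('scene');u=cams.capture('top')
Pt=cloud(t).reshape(-1,3)
for lo in np.arange(.15,.30,.01):
    B=Pt[(np.hypot(Pt[:,0]-c[0],Pt[:,1]-c[1])<.045)&(Pt[:,2]>=lo)&(Pt[:,2]<lo+.01)]
    if len(B): print(lo.round(2),len(B),B[:,:2].min(0).round(3),B[:,:2].max(0).round(3))
for n,P,(x0,x1,y0,y1) in(('jug',Pt,(.36,.55,-.33,-.16)),):
    m=(P[:,0]>x0)&(P[:,0]<x1)&(P[:,1]>y0)&(P[:,1]<y1)&(P[:,2]>.01)&(P[:,2]<.1);print(n,P[m].min(0),P[m].max(0))
a=cv2.resize(t['image'][100:220,170:330],(440,330));b=cv2.resize(t['image'],(360,330))
cv2.imwrite('pics/s4.png',np.hstack([a,b]))
```

```text
0.175 26.3 [ 0.459  -0.2456  0.175 ] [0.7 0.3 4.3] [-0.03 -0.03  0.01] 0.0516
0.178 26.6 [ 0.4583 -0.2452  0.1773] [-0.2  0.2  0.1] [-0.07  0.01 -0.05] 0.0517
0.182 26.8 [ 0.4588 -0.2456  0.1821] [ 0.6  0.1 -0.3] [-0.05  0.04 -0.01] 0.0514
0.188 27.1 [ 0.4591 -0.2457  0.1886] [-0.  -0.9 -0.1] [-0.03  0.03 -0.01] 0.0512
up 28.5 [ 0.4588 -0.2455  0.2418] [-0.9 -1.4 -0.8] [-0.07  0.12  0.01] 0.0516
0.15 105 [ 0.44  -0.266] [ 0.486 -0.217]
0.16 33 [ 0.445 -0.257] [ 0.474 -0.229]
0.17 29 [ 0.445 -0.254] [ 0.476 -0.228]
0.18 43 [ 0.438 -0.257] [ 0.479 -0.228]
0.19 68 [ 0.446 -0.256] [ 0.477 -0.229]
0.2 7 [ 0.455 -0.253] [ 0.472 -0.232]
0.23 1 [ 0.463 -0.224] [ 0.463 -0.224]
0.24 52 [ 0.419 -0.249] [ 0.5   -0.219]
0.25 52 [ 0.42  -0.253] [ 0.501 -0.217]
0.26 87 [ 0.42  -0.251] [ 0.502 -0.217]
0.27 113 [ 0.418 -0.253] [ 0.5   -0.218]
0.28 33 [ 0.417 -0.256] [ 0.503 -0.232]
0.29 15 [ 0.418 -0.256] [ 0.501 -0.232]
jug [ 0.38043652 -0.29451266  0.01038125] [ 0.52083229 -0.1915425   0.09999701]
```

View pics/s4.png

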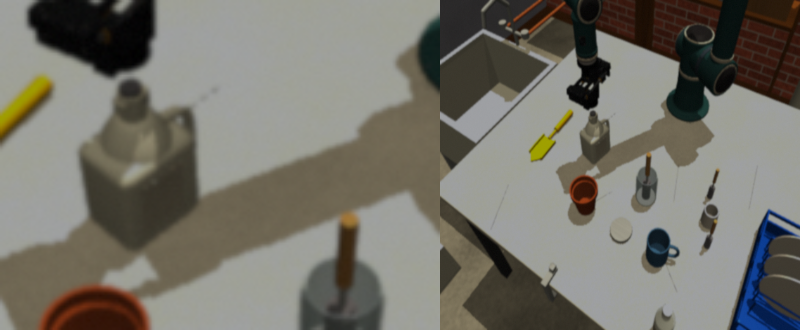

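The jug's mouth at (130,90) is open, with the cap held in the gripper above it. Jug and jar haven't moved, and the brush is still standing in the jar at (347,225).

```bash
python3 -c "
from cell import order
print(order.close_job())"
```

```text
the job is handed in; nothing more can be done
None
```

I've handed the job in at about 29 s of the 61 s allowed: the jar was scrubbed with three strokes and the brush left standing in it, and the cap was pressed, turned 90° and is held about 5 cm above the open jug; the final images show jar and jug where they were.

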